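# Load the cleaner and set its wraparound selector the short way

## Robot

A 6-joint arm with a two-finger parallel gripper is mounted at the origin on the work surface. World frame = base frame: x ahead of the robot, y to its left, z up, the work surface at z = 0. Lengths are in m, angles in rad, forces in N, time in s.
With the tool pointing down it reaches from about 0.325 to 0.9 m from the base axis. Payload 3.5 kg.
Tool frame: the origin (TCP) lies at the very end of the fingers, on their centre line; the grasp point (between the pads) lies 19 mm behind it; z points along the fingers, y is the direction in which the jaws open and shut (so a half turn about z gives the same grasp; the last joint's range is limited). The gripper opens to 85 mm and grips with 20 to 120 N. Pads are 22 mm wide; open, the fingers measure 114 mm over their backs; the gripper's body (76 mm by 85 mm) begins 54 mm behind the grasp point. The pads swing forward as they close: fully open they stand 13 mm farther back than shut.
Start: joints at [-1.402, 0.276, -0.026, 1.268, 0, 1.467], TCP at [0.168, -0.602, 0.231] pointing down, gripper open.
Joint ranges: [-3.12, 3.12], [-0.85, 1.88], [-1.08, 1.24], [-1.95, 2.15], [-1.57, 1.53], [-3.14, 3.14]. Speed limits (rad/s): [2.57, 2.57, 3.14, 3.14, 3.14, 3.14].

## Interface

Orientations are given as a rotation vector (axis times angle).
In Python, from station import get_obs, vision, manip gives the robot as it stands. The module is installed in compiled form; this text tells all that it offers.
- The arm moves only by the shell command python3 -m crank 'ROWS' [FORCE]. ROWS is JSON, a list of rows, each a list of 7 numbers: the shift along the tool's x, y, z in cm, then the turn, a rotation vector about the tool's x, y, z in degrees, then the gripper's target within -1 to 1 (fully open at 1, half-way at 0, shut at -1). In form: [[x, y, z, rx, ry, rz, jaw], ...]. A call has 1 to 5 rows; each row shifts and turns the pose as measured when the row begins, along the tool's axes as they then stand; what a row does not reach is not made up. A row lasts 1/8 s, in which the tool goes at most 62.5 mm and 10.7 degrees, less where a joint would pass 70% of its speed; a pose out of reach is approached as far as the arm can. A call is refused whole if a number of a shift passes 6.25 or a number of a turn 10.7, either way. A call with a gripper value outside its range is refused whole. The fingers move at their own pace and stop on an object; FORCE is the grip in N (left out, the last holds). Time passes only in rows, so rows that do not move let the fingers close. It gives the time, the measured TCP pose, the force and the opening at its end, in the units of the state.
- get_obs(): the state, without advancing time (a new reading comes with each control period).
- vision.snapshot(name): name is "side" or "top" or "wrist"; returns (picture, depth): 420x560x3 uint8, red, green, blue; 420x560 float32, m along the optical axis (not along the pixel's ray), 0 where there is no reading.
- vision.get_calibration(name): a dict with "fx", "fy", "cx", "cy" (pixels), "rvec" (rotation vector, rad) and "tvec" (3), from world to camera coordinates, as OpenCV has them. Camera axes: x right, y down, z forward; pixel columns grow to the right and rows downward; lengths in m; the calibration is good to about 2 mm. A picture is of the moment at which its call begins: read the wrist's pose just before it. get_calibration takes no time and is no camera call; for the wrist camera it gives the pose at the moment of the call.
- manip.hand_in(): hands the job in, once; it reports no verdict.
The state is a dict: "time_s": time; "qpos": joint angles; "joint_vel": joint speeds; "effort": joint torques, N m; "eef_pos": TCP position; "ee_rot": TCP orientation; "ft_force": force on the tool from outside, world axes, zero at the start; "torque": the same for the moment, N m; "grip_width": finger opening in m.
Only numpy, scipy, OpenCV 4.12 (cv2) and the standard library are available. Lean on these libraries where they do the work, as an engineer would, in place of code of your own. Each camera call takes 0.05 s, during which the arm holds its last target.

## Task

One of the three clamps has its jaws open; the other two are ratcheted shut. Lower the open clamp into the instrument cleaner's tub and lay it flat there without dropping it, leaving the two shut clamps where they lie. Then turn the cleaner's round selector the shorter way round until its finger post points at the long bar mark, and let go.

Things in the scene. Friction and masses are not known exactly. Their poses are not given: they have to be found in the camera images.
- open_clamp: Steel ring-handled clamp, 180 long, lying flat. Origin: middle of its pivot block, 5 above what it lies on. x runs along it to the jaw tips (72 ahead); the finger rings reach 108 behind. Grip the pivot block (26 along x, 13 wide in y, 10 high), closing along y. 0.05 to 0.09 kg. This is the OPEN one: its jaw tips gape about 24 apart and its rings stand wide (102 across both).
- shut_clamp_a: Steel ring-handled clamp, 180 long, lying flat. Origin: middle of its pivot block, 5 above what it lies on. x runs along it to the jaw tips (72 ahead); the finger rings reach 108 behind. Grip the pivot block (26 along x, 13 wide in y, 10 high), closing along y. 0.05 to 0.09 kg. Ratcheted SHUT: jaws together, rings side by side (70 across both). Leave it.
- shut_clamp_b: Steel ring-handled clamp, 180 long, lying flat. Origin: middle of its pivot block, 5 above what it lies on. x runs along it to the jaw tips (72 ahead); the finger rings reach 108 behind. Grip the pivot block (26 along x, 13 wide in y, 10 high), closing along y. 0.05 to 0.09 kg. Ratcheted SHUT, same as the other shut one. Leave it.
- cleaner: white bench-top instrument cleaner, fixed, 280 (its x) by 250 (its y) by 100 high. Origin under its centre at table level; x from the control deck (the front half, nearer the robot, flat top at 100) to the open steel tub (the rear half). Its yaw varies.
- tub_floor (a point): centre of the tub's floor, 65 above the table; the tub is open above, 135 (cleaner x) by 230 (cleaner y) inside, with walls 10 thick whose rims are 35 above this floor, so the clamp fits lying along the cleaner's y.
- dial_axis (a point): upright axis of the selector, at the top face of its disc (115 above the table). The disc is 92 across and 15 high and turns without end or stops either way; light even friction (about 2 N at the post) keeps it where it is left.
- finger_post (a point): top centre of the selector's upright finger post: 14 thick, its axis 36 from the dial axis, standing 38 above the disc (top 153 above the table). Push it sideways to turn the selector; a dark line runs to it from the middle.
- long_mark (a point): centre of the top of the long bar mark, a raised dark bar 40 long (radial), 9 wide and 5 high on the deck, centred 72 from the dial axis in the direction of the cleaner's +y. The other three quarters have only small round studs.
- selector (a joint): selector angle, rad, anticlockwise from above positive, not wrapped. 0: post directly opposite the long bar mark (towards the cleaner's -y); at +3.14 and equally -3.14 it points at the mark. Starts in -2.3..2.3: from a positive value the shorter way is anticlockwise (to +3.14), from a negative one clockwise (to -3.14); within 0.25 of 0 either way will do.

How it is judged:
On the way, in this order (a step that is already met when the one before it is completed fails the run):
1. the open clamp lies flat and at rest on the tub's floor, released (x of open_clamp in the frame of cleaner between 0.005 and 0.12 m and y of open_clamp in the frame of cleaner between -0.1 and 0.1 m and z of open_clamp in the frame of cleaner between 0.06 and 0.076 m and angle between open_clamp's own z axis and vertical below 0.12 rad and linear speed of open_clamp below 0.03 m/s and contact force between open_clamp and the fingers below 0.1 N), for 0.2 s.
2. after that, the selector's finger post points at the long bar mark ((value of joint selector between 3.0016 and 3.2816 rad or value of joint selector between -3.2816 and -3.0016 rad)), for 0.2 s.
At the end, for the whole second after the job is handed in: The open clamp lies flat (within 7 degrees) and at rest on the tub's floor; the selector stands still with its post within 8 degrees of the long bar mark; each shut clamp is within 20 mm of where it began (x of open_clamp in the frame of cleaner between 0.005 and 0.12 m and y of open_clamp in the frame of cleaner between -0.1 and 0.1 m and z of open_clamp in the frame of cleaner between 0.06 and 0.076 m and angle between open_clamp's own z axis and vertical below 0.12 rad and linear speed of open_clamp below 0.03 m/s and (value of joint selector between 3.0016 and 3.2816 rad or value of joint selector between -3.2816 and -3.0016 rad) and velocity of joint selector between -0.05 and 0.05 rad/s and distance of each of shut_clamp_a, shut_clamp_b from where it was at the start of the episode below 0.02 m); the robot touches nothing.
It fails at once if the selector is turned the long way round (its post sweeps through the side opposite the mark, having started more than 0.25 rad from there), or on past the mark for most of another turn ((value of joint selector between -0.1 and 0.1 rad and distance of finger_post from where it was at the start of the episode above 0.0125 m) or value of joint selector above 5.5 rad or value of joint selector below -5.5 rad).
It fails at once if the open clamp is dropped into the tub (it falls there faster than 0.7 m/s, about 25 mm of free fall) (x of open_clamp in the frame of cleaner between -0.005 and 0.13 m and y of open_clamp in the frame of cleaner between -0.115 and 0.115 m and z of open_clamp in the frame of cleaner below 0.1 m and linear speed of open_clamp above 0.7 m/s).
It fails at once if a shut clamp is shifted by more than 20 mm (distance of any of shut_clamp_a, shut_clamp_b from where it was at the start of the episode above 0.02 m).
It also fails if it takes over 56 s, if anything falls off the work surface, if the arm or the gripper's body presses on something with over 40 N, if the wrist force passes 120 N, or if a joint passes its speed limit or range.

## Working session

There is one attempt and no reset: what is moved stays moved. The work goes in short steps, Python scripts to look and compute and a shell command to move; the robot and the scene stay as the last step left them, time stands still between calls to the robot, and variables do not carry over. Pictures are saved under pics/ and viewed, and the job is handed in when it is done.

```bash
mkdir -p pics; cat > h.py <<'E'
import numpy as np, cv2
from station import get_obs, vision, manip
from scipy.spatial.transform import Rotation as R
def snap(name,fn):
    c=vision.get_calibration(name)
    p,d=vision.snapshot(name)
    cv2.imwrite('pics/'+fn+'.png',p[:,:,::-1]); np.savez('pics/'+fn+'.npz',p=p,d=d,**{k:np.array(v) for k,v in c.items()})
    return p,d,c
def load(fn):
    z=np.load('pics/'+fn+'.npz'); return z['p'],z['d'],z
def pts(d,c):
    v,u=np.mgrid[:d.shape[0],:d.shape[1]]
    X=np.stack([(u-c['cx'])/c['fx']*d,(v-c['cy'])/c['fy']*d,d],-1)
    Rm=R.from_rotvec(np.array(c['rvec']).ravel()).as_matrix()
    return (X-np.array(c['tvec']).ravel())@Rm
E
python3 - <<'E'
from h import *
snap('top','top0');snap('side','side0')
o=get_obs();print(o['time_s'],o['eef_pos'],o['ee_rot'],o['grip_width'])
E
```

```text
0.1 [ 0.167634   -0.60134003  0.23023504] [-3.11056104e+00 -4.25269247e-01  1.37912656e-04] 0.08535793483122082
```

View pics/top0.png

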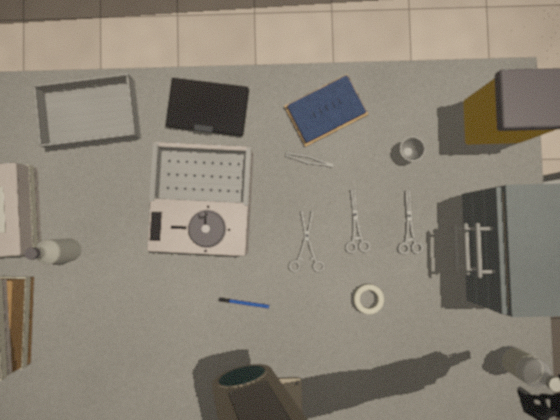

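View pics/side0.png

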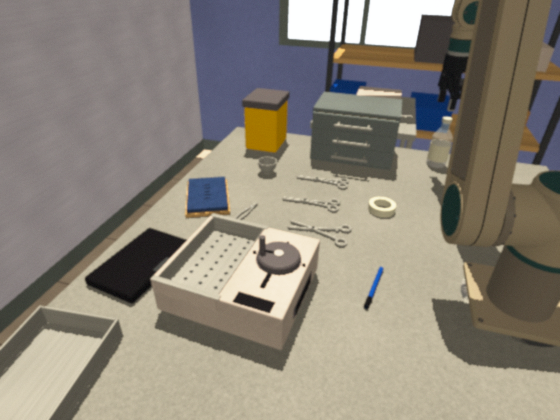

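The top view shows the open clamp at about (307,237) with its jaws up, and the shut clamps at (355,217) and (408,215). The cleaner is at (200,200), the bar mark at (178,228) and the dial at (206,228). Next I'll enlarge these areas and measure them.

```bash
python3 - <<'E'
from h import *
p,d,c=load('top0')
P=pts(d,c)
for n,(u,v) in dict(piv=(307,237),tipL=(302,212),tipR=(311,212),rL=(294,267),rR=(318,267),dial=(206,228),markc=(178,228),table=(280,250),tub=(200,170),cTL=(152,145),cTR=(250,145),cBL=(150,253),cBR=(246,254)).items(): print(n,P[v,u].round(4))
im=np.hstack([cv2.resize(p[135:265,140:260],(480,520),interpolation=cv2.INTER_CUBIC)[:,:,::-1],cv2.resize(p[200:280,280:330],(320,512),interpolation=cv2.INTER_CUBIC)[:,:,::-1].copy().repeat(1,0) if 0 else cv2.resize(p[200:280,280:330],(320,520),interpolation=cv2.INTER_CUBIC)[:,:,::-1]])
cv2.imwrite('pics/z0.png',im)
# points by height in cleaner area
z=P[...,2]; np.set_printoptions(suppress=True)
m=(z>.135)&(z<.17); m[:140]=0;m[260:]=0;m[:,:140]=0;m[:,260:]=0
print('post',m.sum(),np.argwhere(m).mean(0),P[m].mean(0),P[m].min(0),P[m].max(0))
m=(z>.092)&(z<.106); m[:195]=0;m[260:]=0;m[:,:140]=0;m[:,260:]=0
pts2=P[m][:,:2].astype(np.float32);print('deck',cv2.minAreaRect(pts2))
m=(z>.09)&(z<.17); m[:135]=0;m[260:]=0;m[:,:140]=0;m[:,260:]=0
print('all',cv2.minAreaRect(P[m][:,:2].astype(np.float32)))
m=(z>.11)&(z<.12); m[:195]=0;m[260:]=0;m[:,:180]=0;m[:,232:]=0
print('disc',cv2.minEnclosingCircle(P[m][:,:2].astype(np.float32)),P[m].mean(0))
E
```

```text
piv [ 0.4879 -0.1298  0.0084]
tipL [ 0.5578 -0.1179  0.0082]
tipR [ 0.5571 -0.1428  0.01  ]
rL [ 0.4047 -0.0917 -0.0028]
rR [ 0.403  -0.1589 -0.0028]
dial [0.5194 0.1281 0.1192]
markc [0.5214 0.2026 0.1028]
table [ 0.4535 -0.0537  0.0031]
tub [0.6735 0.1516 0.0685]
cTL [ 0.7597  0.3018 -0.001 ]
cTR [ 7.52e-01  2.36e-02 -2.00e-04]
cBL [0.4544 0.3104 0.0012]
cBR [ 0.4445  0.042  -0.0028]
post 32 [213.40625 202.53125] [0.55465805 0.12945033 0.1502062 ] [0.5484354  0.12393847 0.13610874] [0.56073146 0.137926   0.15585987]
deck ((0.53306645154953, 0.15314501523971558), (0.25172534584999084, 0.1536516547203064), 86.09065246582031)
all ((0.5969634652137756, 0.14921149611473083), (0.25286275148391724, 0.28048622608184814), 85.54805755615234)
disc ((0.519210696220398, 0.1296709030866623), 0.04575560241937637) [0.51783578 0.12865043 0.11524625]
```

View pics/z0.png

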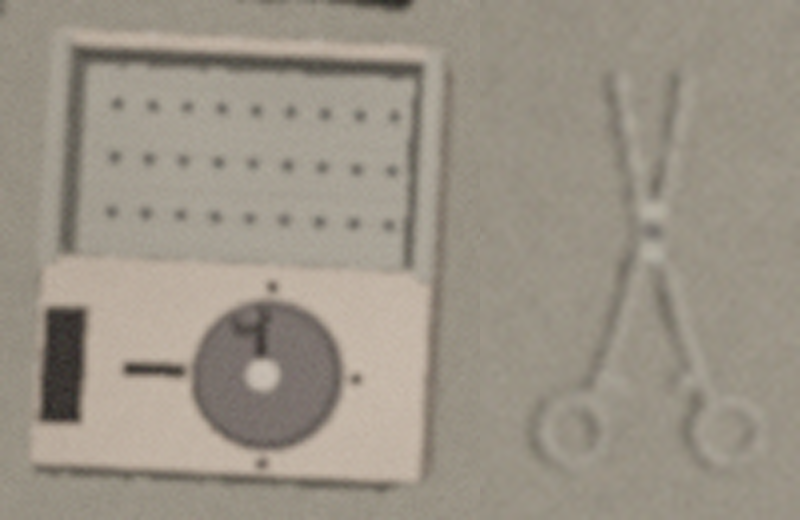

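```bash
cat >> h.py <<'E'
def ray(u,v,z,c):
    Rm=R.from_rotvec(np.array(c['rvec']).ravel()).as_matrix(); t=np.array(c['tvec']).ravel()
    dr=Rm.T@np.array([(u-c['cx'])/c['fx'],(v-c['cy'])/c['fy'],1]); o=-Rm.T@t
    return o+dr*(z-o[2])/dr[2]
def state():
    o=get_obs(); r=R.from_rotvec(o['ee_rot']); m=r.as_matrix()
    print('t',o['time_s'],'tcp',np.round(o['eef_pos'],4),'yaw',round(np.degrees(np.arctan2(m[1,0],m[0,0])),2),'tz',m[:,2].round(3),'q',np.round(o['qpos'],2),'F',np.round(o['ft_force'],1),'w',round(o['grip_width'],4))
    return o
def togo(p,yaw):
    o=state(); r=R.from_rotvec(o['ee_rot'])
    y=np.radians(yaw); T=np.array([[np.cos(y),np.sin(y),0],[np.sin(y),-np.cos(y),0],[0,0,-1]])
    print('to go, cm tool:',(r.inv().apply(np.array(p)-o['eef_pos'])*100).round(2),'deg',np.degrees((r.inv()*R.from_matrix(T)).as_rotvec()).round(1))
E
python3 - <<'E'
from h import *
p,d,c=load('top0')
f=lambda X,Y:(280+(X-480)/6.4-.4,200+Y/6.5-.4)
g=lambda X,Y:(140+X/4-.4,135+Y/4-.4)
for n,X,Y,z in [('piv',652,232,.01),('tl',620,75,.007),('tr',680,75,.007),('rl',574,428,.005),('rr',727,430,.005)]: print(n,ray(*f(X,Y),z,c).round(4))
for n,X,Y,z in [('dial',263,376,.115),('m0',124,369,.105),('m1',184,371,.105),('post',250,318,.153),('h1',112,211,.065),('h9',390,225,.065),('hc',252,163,.065),('cBL',32,463,.1),('cBR',425,482,.1)]: print(n,ray(*g(X,Y),z,c).round(4))
togo([.489,-.130,.12],0)
E
```

```text
piv [ 0.4927 -0.1284  0.01  ]
tl [ 0.5603 -0.1165  0.007 ]
tr [ 0.5597 -0.1427  0.007 ]
rl [ 0.4098 -0.0924  0.005 ]
rr [ 0.4072 -0.1588  0.005 ]
dial [0.518  0.1306 0.115 ]
m0 [0.5248 0.2207 0.105 ]
m1 [0.5225 0.1827 0.105 ]
post [0.5529 0.1299 0.153 ]
h1 [0.6301 0.239  0.065 ]
h9 [0.6159 0.055  0.065 ]
hc [0.6596 0.1457 0.065 ]
cBL [0.4667 0.2815 0.1   ]
cBR [0.4482 0.0321 0.1   ]
t 0.1 tcp [ 0.1676 -0.6013  0.2302] yaw 15.57 tz [-0.     0.002 -1.   ] q [-1.4   0.28 -0.03  1.27 -0.    1.47] F [0.8 0.3 0.2] w 0.0854
to go, cm tool: [ 43.61 -36.76  11.11] deg [-0.1  0.  15.6]
```

```bash
python3 -m crank '[[1.6,-5.8,0,0,0,0,1],[1.6,-5.8,0,0,0,0,1],[3.5,-5,0,0,0,0,1],[4,-4.5,0,0,0,0,1],[4,-4.5,0,0,0,0,1]]'; python3 -c "
from h import *
togo([.4895,-.129,.12],-1.5)"
```

```text
time_s: 0.72
eef_pos: [0.2403, -0.31, 0.2269]
ee_rot: [-3.108, -0.414, -0.0]
ft_force: [1.6, 0.4, 0.4]
grip_width: 0.0853
t 0.725 tcp [ 0.2403 -0.31    0.2269] yaw 15.16 tz [-0.001  0.006 -1.   ] q [-1.08 -0.14 -0.49  1.23  0.    1.8 ] F [1.6 0.4 0.4] w 0.0853
to go, cm tool: [ 28.77 -10.89  10.79] deg [-0.4 -0.  16.7]
```

```bash
python3 -m crank '[[6,-2.2,0,0,0,0,1],[6,-2.2,0,0,0,6,1],[6,-2.2,1,0,0,6,1],[6,-2.2,2,0,0,5,1],[4,-2,3,0,0,0,1]]'; python3 -c "
from h import *
togo([.4895,-.129,.12],-1.5)"
```

```text
time_s: 1.35
eef_pos: [0.4943, -0.1612, 0.1708]
ee_rot: [-3.139, 0.066, -0.009]
ft_force: [-0.3, -0.6, 0.3]
grip_width: 0.0855
t 1.35 tcp [ 0.4943 -0.1612  0.1708] yaw -2.42 tz [ 0.006  0.002 -1.   ] q [-0.44  0.13 -0.34  1.1   0.    2.74] F [-0.3 -0.6  0.3] w 0.0855
to go, cm tool: [-0.65 -3.19  5.08] deg [-0.1 -0.3 -0.9]
```

```bash
python3 -m crank '[[-0.7,-3.2,3,0,0,0,1],[0,0,1,0,0,0,1],[0,0,0,0,0,0,1],[0,0,0,0,0,0,1]]'; python3 -c "
from h import *
togo([.4895,-.129,.003],-1.5)
p,d,c=snap('wrist','w1')
P=pts(d,c); m=(P[...,2]>.006)&(P[...,2]<.02)&(np.abs(P[...,0]-.49)<.012)&(np.abs(P[...,1]+.13)<.03)
print(m.sum(),P[m].mean(0) if m.any() else '', P[m].min(0),P[m].max(0))
"
```

```text
time_s: 1.85
eef_pos: [0.4901, -0.1266, 0.127]
ee_rot: [-3.138, 0.06, -0.003]
ft_force: [-0.5, 0.3, -0.3]
grip_width: 0.0853
t 1.85 tcp [ 0.4901 -0.1266  0.127 ] yaw -2.2 tz [ 0.002  0.003 -1.   ] q [-0.38  0.15 -0.42  1.    0.    2.8 ] F [-0.5  0.3 -0.3] w 0.0853
to go, cm tool: [-0.07  0.28 12.4 ] deg [-0.2 -0.1 -0.7]
646 [ 0.48993383 -0.12754584  0.00914678] [ 0.47807514 -0.13708939  0.0060794 ] [ 0.50199138 -0.11724381  0.01181716]
```

View pics/w1.png

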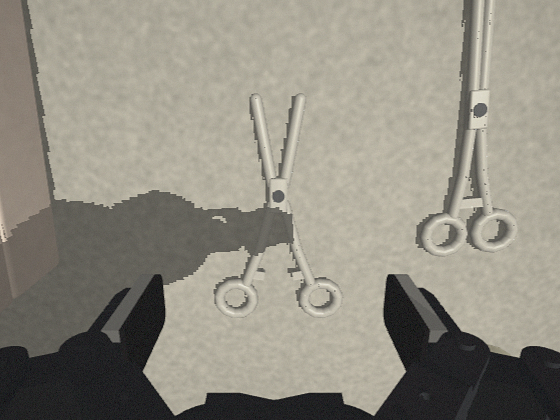

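The wrist picture shows the open clamp with its pivot screw at (279,196), tips at (256,97) and (300,97), and rings at (237,297) and (320,297). A shut clamp is well to the right.

```bash
python3 -c "
from h import *
p,d,c=load('w1')
for u,v,z in [(279,195,.01),(256,97,.007),(300,97,.007),(237,297,.006),(320.5,297,.006)]: print(ray(u,v,z,c).round(4))
"
```

```text
[ 0.4938 -0.1287  0.01  ]
[ 0.5614 -0.1158  0.007 ]
[ 0.5602 -0.145   0.007 ]
[ 0.4104 -0.0928  0.006 ]
[ 0.408  -0.1586  0.006 ]
```

```bash
python3 -m crank '[[0.2,0.2,4,0,0,0,1],[0,0,4,0,0,0,1],[0,0,2,0,0,0,0.6],[0,0,1,0,0,0,0.3],[0,0,0,0,0,0,0.2]]' 40; python3 -c "
from h import *
togo([.492,-.1287,.003],-1.8)"
```

```text
time_s: 2.52
eef_pos: [0.4995, -0.1355, 0.0214]
ee_rot: [3.137, -0.071, 0.028]
ft_force: [0.6, 1.1, -0.5]
grip_width: 0.0513
t 2.525 tcp [ 0.4995 -0.1355  0.0214] yaw -2.58 tz [ 0.018 -0.004 -1.   ] q [-0.39  0.28 -0.51  0.75  0.    2.8 ] F [ 0.6  1.1 -0.5] w 0.0513
to go, cm tool: [-0.81 -0.65  1.83] deg [ 0.2 -1.  -0.8]
```

```bash
python3 -m crank '[[-0.8,-0.65,0.7,0.2,-1,-0.8,0.2],[0,0,0,0,0,0,0.2],[0,0,0,0,0,0,0.2]]' 40; python3 -c "
from h import *
togo([.492,-.1287,.003],-1.8)"
```

```text
time_s: 2.9
eef_pos: [0.4936, -0.1293, 0.0164]
ee_rot: [3.14, -0.048, 0.006]
ft_force: [1.0, 0.5, 0.2]
grip_width: 0.0509
t 2.9 tcp [ 0.4936 -0.1293  0.0164] yaw -1.73 tz [ 0.004 -0.002 -1.   ] q [-0.38  0.29 -0.52  0.76 -0.    2.79] F [1.  0.5 0.2] w 0.0509
to go, cm tool: [-0.16 -0.05  1.34] deg [ 0.1 -0.2  0.1]
```

```bash
python3 -m crank '[[-0.15,0,0.9,0,-0.2,0,0.2],[0,0,0.3,0,0,0,0.2],[0,0,0,0,0,0,0.2]]' 40; python3 -c "
from h import *
togo([.492,-.1287,.003],-1.8)"
```

```text
time_s: 3.28
eef_pos: [0.4924, -0.1293, 0.004]
ee_rot: [3.139, -0.047, 0.001]
ft_force: [-0.1, -0.8, -0.3]
grip_width: 0.0514
t 3.275 tcp [ 0.4924 -0.1293  0.004 ] yaw -1.72 tz [ 0.001 -0.002 -1.   ] q [-0.38  0.31 -0.53  0.73 -0.    2.79] F [-0.1 -0.8 -0.3] w 0.0514
to go, cm tool: [-0.04 -0.06  0.1 ] deg [ 0.1 -0.   0.1]
```

```bash
python3 -m crank '[[0,0,0.1,0,0,0,-1],[0,0,0,0,0,0,-1],[0,0,0,0,0,0,-1],[0,0,0,0,0,0,-1],[0,0,0,0,0,0,-1]]' 60; python3 -m crank '[[0,0,-1,0,0,0,-1],[0,0,-2,0,0,0,-1],[0,0,0,0,0,0,-1]]' 60; python3 -c "
from h import *
togo([.492,-.1287,.2],-1.8);snap('wrist','w2')"
```

```text
time_s: 3.9
eef_pos: [0.4925, -0.1294, 0.0031]
ee_rot: [3.139, -0.047, 0.001]
ft_force: [0.1, -0.3, 0.0]
grip_width: 0.013
time_s: 4.28
eef_pos: [0.4925, -0.1293, 0.0345]
ee_rot: [3.139, -0.047, 0.001]
ft_force: [0.4, -0.3, -1.1]
grip_width: 0.0129
t 4.275 tcp [ 0.4925 -0.1293  0.0345] yaw -1.73 tz [ 0.001 -0.002 -1.   ] q [-0.38  0.26 -0.51  0.8  -0.    2.79] F [ 0.4 -0.3 -1.1] w 0.0129
to go, cm tool: [ -0.04  -0.03 -16.55] deg [ 0.1 -0.1  0.1]
```

View pics/w2.png

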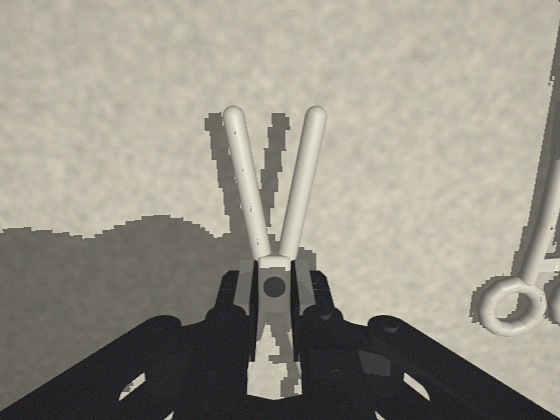

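The clamp is lifted and held square: the pivot is between the pads at (275,285) and its shadow has separated from it.

```bash
python3 -c "
from h import *
p,d,c=load('w2');P=pts(d,c)
for u,v in [(233,115),(316,115),(248,190),(302,190),(274,270)]: print(P[v,u].round(4))"
python3 -m crank '[[0,0,-6,0,0,0,-1],[0,0,-6,0,0,0,-1],[0,0,-5,0,0,-8,-1],[0,0,-3,0,0,-8,-1],[0,0,0,0,0,-8,-1]]'; python3 -c "
from h import *
togo([.6608,.1631,.22],85.7)"
```

```text
[ 0.5607 -0.1155  0.0385]
[ 0.5599 -0.1449  0.0398]
[ 0.5332 -0.1195  0.0394]
[ 0.5327 -0.1398  0.0397]
[ 0.5002 -0.1283  0.0404]
time_s: 4.95
eef_pos: [0.4895, -0.1279, 0.2356]
ee_rot: [-3.075, -0.626, 0.012]
ft_force: [-0.4, -0.6, -1.5]
grip_width: 0.013
t 4.95 tcp [ 0.4895 -0.1279  0.2356] yaw 23.03 tz [-0.008  0.002 -1.   ] q [-0.38  0.07 -0.27  1.24 -0.    2.36] F [-0.4 -0.6 -1.5] w 0.013
to go, cm tool: [ 27.15 -20.07   1.47] deg [ -0.4   0.2 -62.7]
```

```bash
python3 -m crank '[[0,0,0,0,0,-10,-1],[0,0,0,0,0,-10,-1],[0,0,0,0,0,-10,-1],[0,0,0,0,0,-10,-1],[0,0,0,0,0,-10,-1]]';python3 -m crank '[[0,0,0,0,0,-10,-1],[0,0,0,0,0,-2,-1],[0,0,0,0,0,0,-1]]'; python3 -c "
from h import *
togo([.6608,.1631,.22],85.7)"
```

```text
time_s: 5.58
eef_pos: [0.4877, -0.1272, 0.2319]
ee_rot: [-2.489, -1.9, 0.012]
ft_force: [-0.4, -0.4, -1.0]
grip_width: 0.013
time_s: 5.95
eef_pos: [0.4861, -0.1265, 0.2289]
ee_rot: [-2.264, -2.154, 0.014]
ft_force: [0.9, -1.0, -0.3]
grip_width: 0.0132
t 5.95 tcp [ 0.4861 -0.1265  0.2289] yaw 87.15 tz [-0.017  0.006 -1.   ] q [-0.38  0.07 -0.28  1.24 -0.    1.24] F [ 0.9 -1.  -0.3] w 0.0132
to go, cm tool: [29.79 16.02  0.75] deg [-1.  -0.3  1.5]
```

```bash
python3 -m crank '[[5,2.8,0,-1,0,1.5,-1],[6,3,0,0,0,0,-1],[6,3,0,0,0,0,-1],[5,3,0,0,0,0,-1],[3,2,0,0,0,0,-1]]'; python3 -c "
from h import *
togo([.6608,.1631,.15],85.7)"
```

```text
time_s: 6.58
eef_pos: [0.6413, 0.1094, 0.2264]
ee_rot: [-2.315, -2.119, -0.001]
ft_force: [0.0, -0.7, -0.0]
grip_width: 0.0128
t 6.575 tcp [0.6413 0.1094 0.2264] yaw 84.93 tz [-0.002  0.003 -1.   ] q [0.07 0.32 0.03 1.28 0.   1.73] F [ 0.  -0.7 -0. ] w 0.0128
to go, cm tool: [5.5  1.49 7.66] deg [-0.1 -0.2 -0.8]
```

```bash
python3 -m crank '[[4,1.2,0,0,0,-0.8,-1],[1.5,0.3,0,0,0,0,-1],[0,0,0,0,0,0,-1]]'; python3 -c "
from h import *
togo([.6608,.1631,.068],85.7);snap('wrist','w3');snap('top','t3')
p,d,c=load('t3'); cv2.imwrite('pics/t3z.png',cv2.resize(p[100:280,110:310],None,fx=3,fy=3,interpolation=2)[:,:,::-1])"
```

```text
time_s: 6.95
eef_pos: [0.6618, 0.1666, 0.2237]
ee_rot: [-2.297, -2.136, 0.003]
ft_force: [-0.6, -0.7, -0.9]
grip_width: 0.0132
t 6.95 tcp [0.6618 0.1666 0.2237] yaw 85.82 tz [-0.005  0.002 -1.   ] q [0.15 0.39 0.11 1.3  0.   1.79] F [-0.6 -0.7 -0.9] w 0.0132
to go, cm tool: [-0.39  0.   15.57] deg [-0.3 -0.1  0.1]
```

View pics/w3.png

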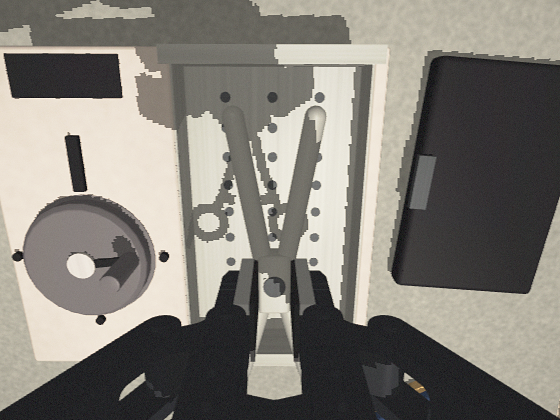

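View pics/t3z.png

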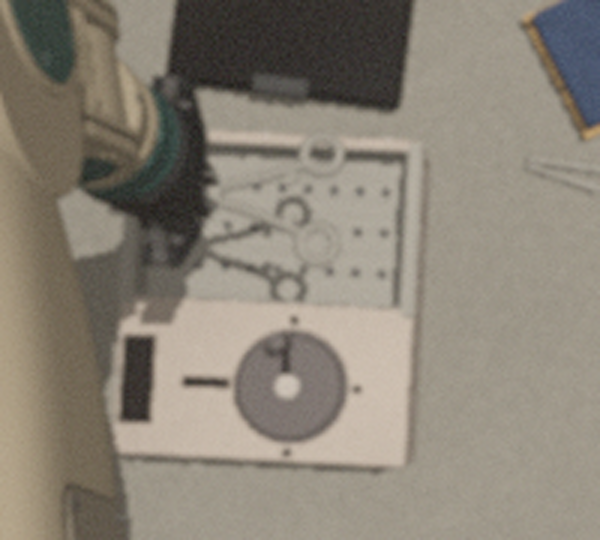

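The wrist picture shows the clamp centred over the middle hole row at column 272, parallel to the tub. The top view agrees. I'll check the tub geometry from this closer picture and then go down.

```bash
python3 -c "
from h import *
p,d,c=load('w3')
for u,v in [(225,97),(272,97),(319,97),(231,261),(315,261)]: print(ray(u,v,.065,c).round(4))
for u,v in [(81,265),(69,135),(80,190)]: print(ray(u,v,.115 if u==81 else .105,c).round(4))
P=pts(d,c);print(P[97,350],P[200,90],P[118:121,345])"
python3 -m crank '[[-0.4,0,4,-0.3,0,0,-1],[0,0,3,0,0,0,-1],[0,0,1,0,0,0,-1],[0,0,0,0,0,0,-1]]'; python3 -c "
from h import *
togo([.6608,.1631,.068],85.7)"
```

```text
[0.6294 0.2397 0.065 ]
[0.6652 0.2371 0.065 ]
[0.7011 0.2345 0.065 ]
[0.6193 0.1022 0.065 ]
[0.6925 0.097  0.065 ]
[0.5174 0.1305 0.115 ]
[0.5253 0.2232 0.105 ]
[0.524  0.1843 0.105 ]
[0.72437103 0.23281286 0.06650216] [0.52885047 0.17608647 0.10370159] [[0.72066181 0.21729557 0.06455985]
 [0.7206283  0.21654557 0.06468073]
 [0.72065123 0.21576374 0.06447502]]
time_s: 7.55
eef_pos: [0.6608, 0.1558, 0.1447]
ee_rot: [2.309, 2.128, 0.004]
ft_force: [0.3, -0.6, -1.1]
grip_width: 0.0129
t 7.55 tcp [0.6608 0.1558 0.1447] yaw 85.34 tz [ 0.003  0.    -1.   ] q [ 0.14  0.42 -0.01  1.14 -0.    1.79] F [ 0.3 -0.6 -1.1] w 0.0129
to go, cm tool: [ 0.72 -0.08  7.67] deg [ 0.2 -0.  -0.4]
```

```bash
python3 -m crank '[[0.7,-0.1,2,0,0,-0.4,-1],[0,0,1.5,0,0,0,-1],[0,0,0,0,0,0,-1],[0,0,0,0,0,0,-1]]'; python3 -c "
from h import *
togo([.6603,.1631,.068],85.7)"
```

```text
time_s: 8.05
eef_pos: [0.6623, 0.1634, 0.1102]
ee_rot: [2.299, 2.135, 0.01]
ft_force: [-0.1, 0.6, -1.0]
grip_width: 0.0129
t 8.05 tcp [0.6623 0.1634 0.1102] yaw 85.75 tz [ 0.008  0.001 -1.   ] q [ 0.15  0.45 -0.05  1.07 -0.    1.79] F [-0.1  0.6 -1. ] w 0.0129
to go, cm tool: [-0.05 -0.23  4.22] deg [ 0.4 -0.1  0. ]
```

```bash
python3 -m crank '[[0,-0.2,1.5,0.4,0,0,-1],[0,0,1.2,0,0,0,-1],[0,0,0.4,0,0,0,-1],[0,0,0,0,0,0,-1]]'; python3 -c "
from h import *
togo([.6603,.1631,.068],85.7)"
```

```text
time_s: 8.55
eef_pos: [0.6605, 0.1637, 0.0772]
ee_rot: [-2.302, -2.137, -0.002]
ft_force: [-0.8, 0.3, -0.3]
grip_width: 0.0134
t 8.55 tcp [0.6605 0.1637 0.0772] yaw 85.75 tz [ 0.     0.002 -1.   ] q [ 0.15  0.48 -0.07  1.02  0.    1.79] F [-0.8  0.3 -0.3] w 0.0134
to go, cm tool: [-0.06 -0.02  0.92] deg [ 0.  -0.1  0.1]
```

```bash
python3 -m crank '[[0,0,0.5,0,0,0,-1],[0,0,0.3,0,0,0,-1],[0,0,0,0,0,0,-1]]'; python3 -c "
from h import *
togo([.6603,.1631,.068],85.7)"
```

```text
time_s: 8.93
eef_pos: [0.6611, 0.1637, 0.0693]
ee_rot: [-2.302, -2.137, -0.004]
ft_force: [-0.4, 0.4, -1.0]
grip_width: 0.013
t 8.925 tcp [0.6611 0.1637 0.0693] yaw 85.75 tz [ 0.002  0.002 -1.   ] q [ 0.15  0.49 -0.08  1.    0.    1.79] F [-0.4  0.4 -1. ] w 0.013
to go, cm tool: [-0.07 -0.07  0.13] deg [ 0.1 -0.1  0. ]
```

```bash
python3 -m crank '[[0,0,0.1,0,0,0,-1],[0,0,0,0,0,0,-1],[0,0,0,0,0,0,-0.2],[0,0,0,0,0,0,-0.2],[0,0,0,0,0,0,-0.2]]'; python3 -m crank '[[0,0,0,0,0,0,-0.2],[0,0,-1,0,0,0,-0.2],[0,0,-3,0,0,0,-0.2],[0,0,-5,0,0,0,-0.2],[0,0,-6,0,0,0,-0.2]]';python3 -c "
from h import *
state();snap('wrist','w4')"
```

```text
time_s: 9.55
eef_pos: [0.662, 0.1638, 0.0694]
ee_rot: [2.302, 2.137, 0.006]
ft_force: [-0.4, 0.0, -0.5]
grip_width: 0.0341
time_s: 10.18
eef_pos: [0.6572, 0.1629, 0.218]
ee_rot: [-2.298, -2.133, 0.01]
ft_force: [1.2, -0.6, -0.3]
grip_width: 0.0343
t 10.175 tcp [0.6572 0.1629 0.218 ] yaw 85.75 tz [-0.009  0.    -1.   ] q [0.15 0.38 0.09 1.29 0.   1.79] F [ 1.2 -0.6 -0.3] w 0.0343
```

View pics/w4.png

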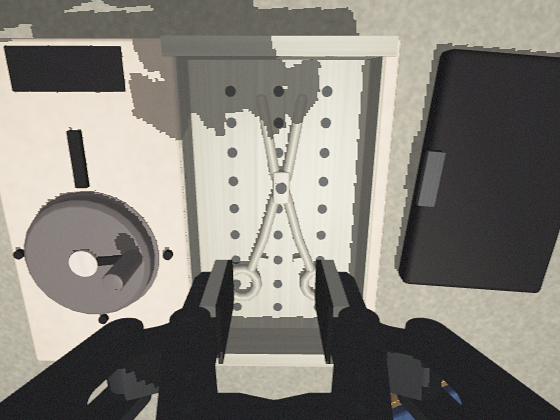

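The clamp lies flat in the tub, released, with its pivot at (281,187) in the wrist picture. Next I'll check the clamp's heights and locate the post, whose top is at about (112,283).

```bash
python3 -c "
from h import *
p,d,c=load('w4');P=pts(d,c)
for u,v in [(281,178),(263,105),(299,105),(233,281),(250,262),(290,275)]: print(P[v,u].round(4))
z=P[...,2];m=(z>.135)&(z<.17);m[:,200:]=0;m[:180]=0;m[320:]=0
print(m.sum(),P[m].mean(0),np.median(P[m],0))
mt=m&(z>.149);print(mt.sum(),P[mt].mean(0),P[mt].min(0),P[mt].max(0))
print(ray(83,264,.115,c),ray(70,131,.105,c),ray(83,186,.105,c))
cv2.imwrite('pics/w4z.png',cv2.resize(p[180:330,10:180],None,fx=4,fy=4,interpolation=2)[:,:,::-1])
togo([.554,.130,.2],179.9)"
```

```text
[0.6628 0.1731 0.0756]
[0.6534 0.2283 0.074 ]
[0.6797 0.2262 0.0721]
[0.6147 0.082  0.0659]
[0.632  0.1028 0.0736]
[0.6646 0.0841 0.0654]
661 [0.55612003 0.13472058 0.14784147] [0.55656985 0.13518421 0.15077274]
380 [0.55492378 0.13351264 0.151987  ] [0.54774584 0.12616339 0.14905757] [0.56132951 0.13980261 0.15396091]
[0.51703988 0.12965088 0.115     ] [0.52456959 0.22243086 0.105     ] [0.52465978 0.18439103 0.105     ]
t 10.225 tcp [0.6623 0.1637 0.2292] yaw 85.75 tz [ 0.007  0.002 -1.   ] q [0.15 0.37 0.1  1.29 0.   1.79] F [1.7 1.1 6.5] w 0.0344
to go, cm tool: [ -4.17 -10.57   2.84] deg [  0.4   0.2 -94.1]
```

View pics/w4z.png

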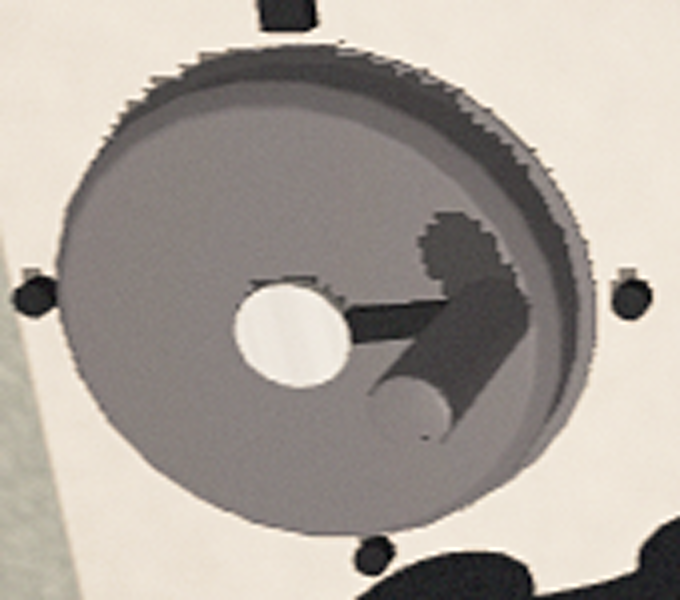

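```bash
python3 -m crank '[[0,0,0,0,0,-10,-0.3],[0,0,0,0,0,-10,-0.3],[0,0,0,0,0,-10,-0.3],[0,0,0,0,0,-10,-0.3],[0,0,0,0,0,-10,-0.3]]';python3 -m crank '[[0,0,0,0,0,-10,-0.3],[0,0,0,0,0,-10,-0.3],[0,0,0,0,0,-10,-0.3],[0,0,0,0,0,-10,-0.3],[0,0,0,0,0,-9,-0.3]]'; python3 -c "
from h import *
togo([.554,.1325,.19],185)"
```

```text
time_s: 10.85
eef_pos: [0.666, 0.1643, 0.2391]
ee_rot: [1.135, 2.909, 0.019]
ft_force: [0.2, 0.9, -1.0]
grip_width: 0.0298
time_s: 11.48
eef_pos: [0.6667, 0.1644, 0.2428]
ee_rot: [-0.219, 3.107, 0.005]
ft_force: [0.2, 0.3, 0.3]
grip_width: 0.0299
t 11.475 tcp [0.6667 0.1644 0.2428] yaw -171.93 tz [ 0.027  0.005 -1.   ] q [0.15 0.36 0.11 1.3  0.   0.01] F [0.2 0.3 0.3] w 0.0299
to go, cm tool: [11.75 -1.59  4.96] deg [0.1 1.6 3.1]
```

```bash
python3 -m crank '[[5,-0.7,0,0,1.6,3,-0.3],[5,-0.7,0,0,0,0,-0.3],[1.5,-0.2,2,0,0,0,-0.3],[0,0,1,0,0,0,-0.3],[0,0,0,0,0,0,-0.3]]'; python3 -c "
from h import *
togo([.554,.1325,.175],185);togo([.554,.1325,.128],185);snap('wrist','w5')"
```

```text
time_s: 12.1
eef_pos: [0.5538, 0.1355, 0.2138]
ee_rot: [-0.138, 3.133, 0.004]
ft_force: [-0.7, 0.2, 1.2]
grip_width: 0.0298
t 12.1 tcp [0.5538 0.1355 0.2138] yaw -174.96 tz [ 0.006  0.003 -1.   ] q [ 0.13  0.19 -0.18  1.2   0.    0.04] F [-0.7  0.2  1.2] w 0.0298
to go, cm tool: [ 0.03 -0.31  3.88] deg [0.1 0.3 0. ]
t 12.1 tcp [0.5538 0.1355 0.2138] yaw -174.96 tz [ 0.006  0.003 -1.   ] q [ 0.13  0.19 -0.18  1.2   0.    0.04] F [-0.7  0.2  1.2] w 0.0298
to go, cm tool: [ 0.05 -0.32  8.58] deg [0.1 0.3 0. ]
```

View pics/w5.png

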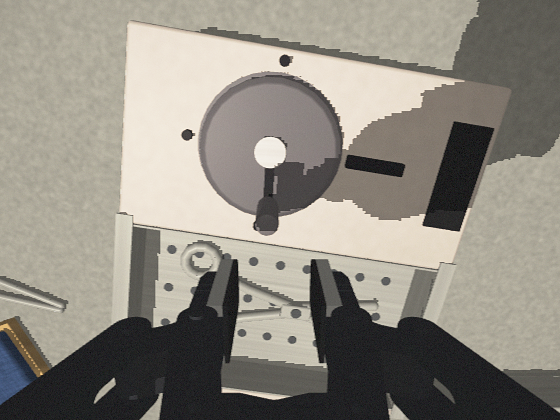

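The wrist picture shows the post top at about (265,224), the dial cap at (270,152), and the mark on the right at (375,166).

```bash
python3 -c "
from h import *
p,d,c=load('w5');P=pts(d,c)
z=P[...,2];m=(z>.149)&(z<.16);m[:170]=0;m[240:]=0;m[:,:220]=0;m[:,310:]=0
print(m.sum(),P[m].mean(0),P[m].min(0),P[m].max(0),np.argwhere(m).mean(0))
print('cap',ray(270,152,.115,c),'mark',ray(348,161,.105,c),ray(404,170,.105,c),'post',ray(265,224,.153,c),'line',ray(268,195,.115,c))"
```

```text
441 [0.55327714 0.1321424  0.15211343] [0.54709234 0.12524837 0.14909738] [0.56096884 0.13912078 0.15437467] [223.55782313 265.97278912]
cap [0.51844987 0.13121473 0.115     ] mark [0.52166134 0.18387052 0.105     ] [0.52445077 0.22247559 0.105     ] post [0.55324657 0.13159812 0.153     ] line [0.54705796 0.132319   0.115     ]
```

```bash
python3 -m crank '[[0,-0.35,3,0,0.3,0,-0.3],[0,0,0.5,0,0,0,-0.3],[0,0,0,0,0,0,-0.3]]'; python3 -c "
from h import *
togo([.5535,.132,.128],183)"
```

```text
time_s: 12.52
eef_pos: [0.5596, 0.1329, 0.1816]
ee_rot: [-0.138, 3.131, 0.005]
ft_force: [-0.5, 0.4, 0.6]
grip_width: 0.0298
t 12.525 tcp [0.5596 0.1329 0.1816] yaw -174.95 tz [ 0.007  0.004 -1.   ] q [ 0.12  0.21 -0.21  1.13  0.    0.03] F [-0.5  0.4  0.6] w 0.0298
to go, cm tool: [ 0.65 -0.05  5.36] deg [0.2 0.4 2.1]
```

```bash
python3 -m crank '[[0.65,0,1,0.2,0.4,2,-0.3],[0,0,1,0,0,0,-0.3],[0,0,0,0,0,0,-0.3]]'; python3 -c "
from h import *
togo([.5535,.132,.128],183)"
```

```text
time_s: 12.9
eef_pos: [0.5543, 0.1328, 0.1622]
ee_rot: [-0.08, 3.137, -0.0]
ft_force: [-0.1, -0.2, -1.1]
grip_width: 0.0297
t 12.9 tcp [0.5543 0.1328 0.1622] yaw -177.07 tz [ 0.003 -0.    -1.   ] q [ 0.12  0.22 -0.25  1.1  -0.    0.07] F [-0.1 -0.2 -1.1] w 0.0297
to go, cm tool: [ 0.09 -0.08  3.42] deg [-0.   0.2 -0.1]
```

```bash
python3 -m crank '[[0.1,-0.1,1.5,0,0,0,-0.3],[0,0,1.5,0,0,0,-0.3],[0,0,0.3,0,0,0,-0.4],[0,0,0,0,0,0,-0.45]]'; python3 -c "
from h import *
togo([.5535,.132,.128],183);snap('wrist','w6')"
```

```text
time_s: 13.4
eef_pos: [0.5529, 0.1316, 0.1264]
ee_rot: [-0.08, 3.138, -0.001]
ft_force: [-0.2, 0.8, 0.2]
grip_width: 0.0239
t 13.4 tcp [0.5529 0.1316 0.1264] yaw -177.07 tz [ 0.002 -0.    -1.   ] q [ 0.12  0.25 -0.29  1.03 -0.    0.07] F [-0.2  0.8  0.2] w 0.0239
to go, cm tool: [-0.06  0.04 -0.16] deg [-0.   0.1 -0.1]
```

View pics/w6.png

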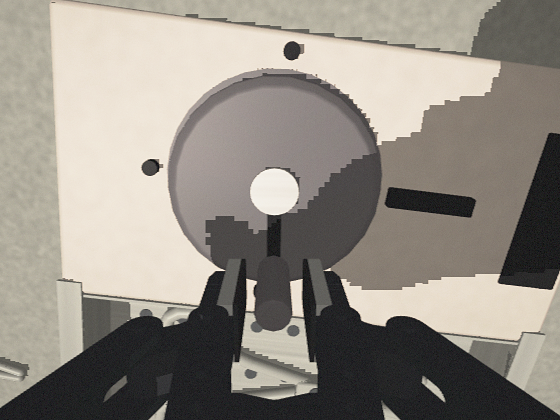

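The post is straddled, seen at (275,285) between the pads. Now I'll swing it anticlockwise along the arc.

```bash
cat >> h.py <<'E'
def arc(a,z=.127,rr=.036,cx=.5182,cy=.1306):
    t=np.radians(a); togo([cx+rr*np.cos(t),cy+rr*np.sin(t),z],a+180)
E
python3 -m crank '[[0,0.5,0,0,0,-8,-0.45],[0,0.5,0,0,0,-8,-0.45],[0,0.5,0,0,0,-8,-0.45]]'; python3 -c "
from h import *
arc(27);arc(40)"
```

```text
time_s: 13.82
eef_pos: [0.5506, 0.145, 0.1273]
ee_rot: [-0.749, 3.049, -0.007]
ft_force: [0.3, -1.9, -1.1]
grip_width: 0.023
t 13.825 tcp [0.5506 0.145  0.1273] yaw -152.4 tz [ 0.003 -0.004 -1.   ] q [ 0.15  0.25 -0.29  1.03 -0.   -0.34] F [ 0.3 -1.9 -1.1] w 0.023
to go, cm tool: [-0.06  0.19  0.03] deg [-0.3  0.1  0.6]
t 13.825 tcp [0.5506 0.145  0.1273] yaw -152.4 tz [ 0.003 -0.004 -1.   ] q [ 0.15  0.25 -0.29  1.03 -0.   -0.34] F [ 0.3 -1.9 -1.1] w 0.023
to go, cm tool: [0.02 1.   0.03] deg [ -0.3   0.  -12.4]
```

```bash
python3 -m crank '[[0,0.6,0,-0.2,0,-7,-0.45],[0.05,0.6,0,0,0,-7,-0.45],[0.05,0.6,0,0,0,-7,-0.45],[0.05,0.5,0,0,0,-7,-0.45]]'; python3 -c "
from h import *
arc(55);arc(70)"
```

```text
time_s: 14.32
eef_pos: [0.5385, 0.1604, 0.1289]
ee_rot: [-1.484, 2.764, -0.014]
ft_force: [0.8, -1.0, -0.8]
grip_width: 0.0236
t 14.325 tcp [0.5385 0.1604 0.1289] yaw -123.53 tz [ 0.008 -0.006 -1.   ] q [ 0.18  0.24 -0.31  1.02 -0.01 -0.81] F [ 0.8 -1.  -0.8] w 0.0236
to go, cm tool: [ 0.   -0.05  0.19] deg [-0.6  0.   1.5]
t 14.325 tcp [0.5385 0.1604 0.1289] yaw -123.53 tz [ 0.008 -0.006 -1.   ] q [ 0.18  0.24 -0.31  1.02 -0.01 -0.81] F [ 0.8 -1.  -0.8] w 0.0236
to go, cm tool: [0.1  0.89 0.18] deg [ -0.6  -0.1 -13.5]
```

```bash
python3 -m crank '[[0.05,0.45,0.1,-0.6,0,-7,-0.45],[0.05,0.45,0.1,0,0,-7,-0.45],[0.05,0.4,0,0,0,-7,-0.45],[0,0,0,0,0,0,-0.45]]'; python3 -c "
from h import *
arc(80);arc(85.5);snap('wrist','w7')"
```

```text
time_s: 14.82
eef_pos: [0.5299, 0.1643, 0.1299]
ee_rot: [-1.976, 2.436, -0.011]
ft_force: [0.2, -1.1, 0.5]
grip_width: 0.0236
t 14.825 tcp [0.5299 0.1643 0.1299] yaw -101.92 tz [ 0.008 -0.002 -1.   ] q [ 0.19  0.22 -0.32  1.02 -0.   -1.18] F [ 0.2 -1.1  0.5] w 0.0236
to go, cm tool: [-0.06  0.58  0.28] deg [-0.5 -0.1 -1.9]
t 14.825 tcp [0.5299 0.1643 0.1299] yaw -101.92 tz [ 0.008 -0.002 -1.   ] q [ 0.19  0.22 -0.32  1.02 -0.   -1.18] F [ 0.2 -1.1  0.5] w 0.0236
to go, cm tool: [-0.03  0.92  0.28] deg [-0.5 -0.1 -7.4]
```

View pics/w7.png

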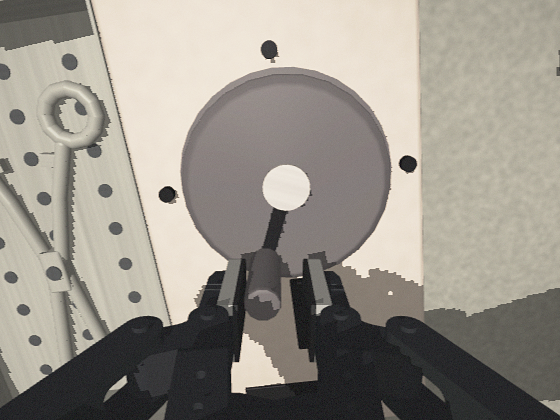

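The post is at (263,280), against the trailing pad. I'll continue to the target and then narrow the jaws.

```bash
python3 -m crank '[[0,0.5,0.2,-0.5,0,-4,-0.45],[0,0.4,0.1,0,0,-3.4,-0.45],[0,0,0,0,0,0,-0.45]]' 20; python3 -c "
from h import *
arc(85.5);snap('wrist','w8')"
```

```text
time_s: 15.25
eef_pos: [0.5248, 0.1662, 0.129]
ee_rot: [-2.125, 2.307, -0.007]
ft_force: [0.4, 0.1, 0.5]
grip_width: 0.0228
t 15.25 tcp [0.5248 0.1662 0.129 ] yaw -94.7 tz [ 0.006 -0.    -1.   ] q [ 0.19  0.22 -0.33  1.02 -0.   -1.3 ] F [0.4 0.1 0.5] w 0.0228
to go, cm tool: [-0.    0.38  0.2 ] deg [-0.4  0.  -0.2]
```

View pics/w8.png

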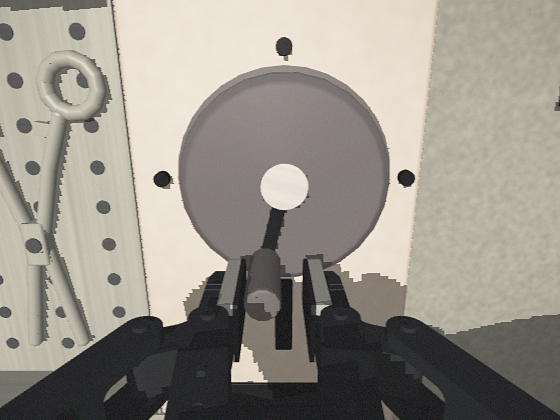

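The post at (263,265) still trails the mark at (285,315). I need about 4 mm more and then a narrower gap.

```bash
python3 -m crank '[[0,0.4,0.1,-0.3,0,0,-0.45],[0,0.1,0,0,0,0,-0.5],[0,0,0,0,0,0,-0.6],[0,0,0,0,0,0,-0.62]]' 20; python3 -c "
from h import *
arc(85.5);snap('wrist','w9')"
```

```text
time_s: 15.8
eef_pos: [0.522, 0.1673, 0.1289]
ee_rot: [-2.122, 2.31, -0.003]
ft_force: [1.6, 1.2, -1.3]
grip_width: 0.0163
t 15.8 tcp [0.522  0.1673 0.1289] yaw -94.85 tz [ 0.005  0.002 -1.   ] q [ 0.19  0.21 -0.33  1.02  0.   -1.29] F [ 1.6  1.2 -1.3] w 0.0163
to go, cm tool: [0.09 0.09 0.18] deg [-0.3  0.1 -0.4]
```

View pics/w9.png

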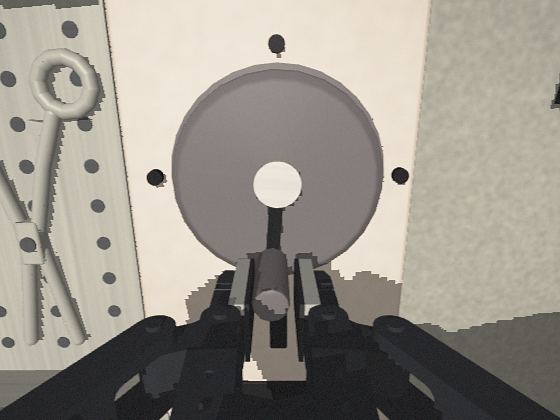

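The selector line runs from (277,184) to (274,245), with the mark at column 278. It is about 3° short, so I'll move a further 2 mm.

```bash
python3 -m crank '[[0,0.2,0,0,0,0,-0.62],[0,0,0,0,0,0,-0.62]]' 20; python3 -c "
from h import *
arc(85.5);snap('wrist','wa')"
```

```text
time_s: 16.1
eef_pos: [0.5198, 0.1676, 0.1288]
ee_rot: [-2.122, 2.31, -0.003]
ft_force: [1.5, 0.5, 0.0]
grip_width: 0.0163
t 16.1 tcp [0.5198 0.1676 0.1288] yaw -94.86 tz [ 0.005  0.002 -1.   ] q [ 0.19  0.21 -0.34  1.02  0.   -1.29] F [1.5 0.5 0. ] w 0.0163
to go, cm tool: [ 0.1  -0.13  0.18] deg [-0.3  0.2 -0.4]
```

View pics/wa.png

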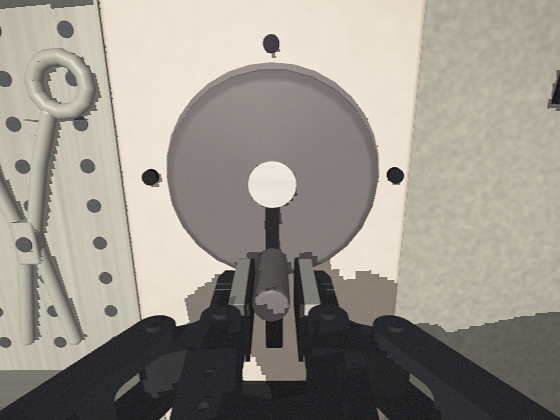

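The line, post and mark are all at columns 272–274, so they are aligned. I'll open the jaws and lift away.

```bash
python3 -m crank '[[0,0,0,0,0,0,-0.35],[0,0,0,0,0,0,-0.3],[0,0,-1,0,0,0,-0.3],[0,0,-2,0,0,0,-0.3],[0,0,-5,0,0,0,-0.3]]'; python3 -m crank '[[0,0,-4,0,0,0,-0.3],[0,0,0,0,0,0,-0.3],[0,0,0,0,0,0,-0.3]]';python3 -c "
from h import *
state();snap('wrist','wb')"
```

```text
time_s: 16.77
eef_pos: [0.5132, 0.1657, 0.2057]
ee_rot: [2.119, -2.307, -0.009]
ft_force: [0.2, 0.3, 0.0]
grip_width: 0.0297
time_s: 17.15
eef_pos: [0.5159, 0.1662, 0.2526]
ee_rot: [2.123, -2.313, -0.002]
ft_force: [-0.1, 0.7, -1.2]
grip_width: 0.0295
t 17.15 tcp [0.5159 0.1662 0.2526] yaw -94.88 tz [-0.002 -0.001 -1.   ] q [ 0.19  0.12 -0.17  1.28 -0.   -1.29] F [-0.1  0.7 -1.2] w 0.0295
```

View pics/wb.png

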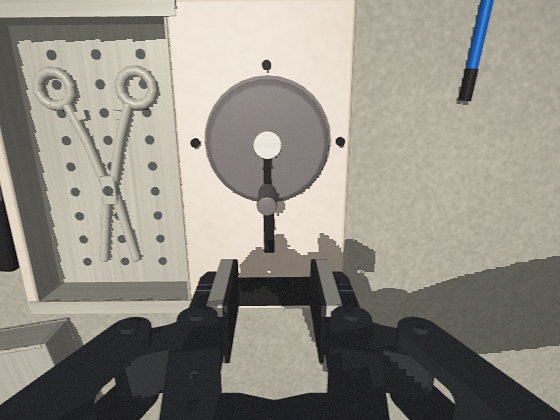

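The selector line, the post top at (266,205) and the mark at (269,250) are in line. The clamp lies flat in the tub and the robot is clear. I'll do one last check on the shut clamps and then hand in.

```bash
python3 -c "
from h import *
a,_,_=load('side0');b,_,_=snap('side','side1')
print('shut clamps region diff',np.abs(a[165:215,280:350].astype(int)-b[165:215,280:350]).mean())
o=state();print(np.abs(o['joint_vel']).max());print(manip.hand_in())"
```

```text
shut clamps region diff 34.39523809523809
t 17.25 tcp [0.5158 0.1662 0.2521] yaw -94.89 tz [-0.003 -0.001 -1.   ] q [ 0.19  0.12 -0.17  1.28 -0.   -1.29] F [-0.  -0.5 -0.4] w 0.0296
0.011183336177340292
the job is handed in; nothing more can be done
None
```

View pics/side1.png

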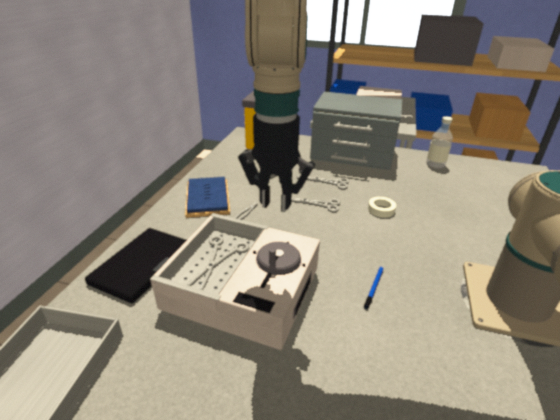

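The job is handed in at 17.25 s, inside the 56 s limit, and the hand-in gave no verdict. The open clamp is lying in the tub, and the selector is turned to the long bar mark.

- **Clamp:** I gripped it by the pivot block, lowered it to the tub floor with its jaws towards the cleaner's +y, and released it there. In the last wrist picture it lies in the tub along the cleaner's y. Depth readings just after release, mostly 72–76 mm on the pivot block and jaws, fit a clamp lying flat on the 65 mm floor.
- **Selector:** I turned it about 85° anticlockwise, which is the shorter way from its start near +1.7 rad. After letting go and lifting, the line and post appear within about 1–2° of the mark.
- **Robot at hand-in:** It was clear of everything, nearly still (joint speed at most 0.01 rad/s), with the wrist force near zero.
- **Check that disagreed:** An automatic before/after comparison of the side picture around the shut clamps gave a large difference (34 grey levels). I only looked at that picture after handing in. The arm and gripper now stand in front of part of that area. The ring ends of both shut clamps, the part still visible, look to be where they were at the start. The arm never came near them while low, but I did not measure their positions again.

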